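Stack the parts tray and latch it

ROBOT

A 6-joint arm with a two-finger parallel gripper is mounted at the origin on a cart in front of the work surface, level with it; the furniture and walls round the work are solid. World frame = base frame: x ahead of the robot, y to its left, z up, the work surface at z = 0. Lengths are in mm, angles in rad, forces in N, time in s.
With the tool pointing down it reaches from about 325 to 875 mm from the base axis. Payload 4.4 kg.
Tool frame: the origin (TCP) lies on the centre line of the jaws, within the pads' length; the fingertips stand ahead of it and the grasp point (between the pads) lies 6 mm ahead of it (ctrl.tcp_to_tips is the z of the fingertips in the tool frame, in mm); z points along the fingers, y is the line along which they close (so a half turn about z gives the same grasp; the last joint's range is limited). The gripper opens to 85 mm and grips with 20 to 120 N. Pads are 22 mm wide; open, the fingers measure 114 mm over their backs; the gripper's body (76 mm by 85 mm) begins 54 mm behind the grasp point. The pads swing forward as they close: fully open they stand 13 mm farther back than shut.
Start: joints at [1.075, 0.207, 1.542, -0, 1.393, -0.15], TCP at [194.365, 541.156, 256.282] pointing down, gripper open.
Joint ranges: [-2.73, 2.73], [-0.86, 2.22], [0.23, 2.46], [-1.11, 4.25], [0.08, 2.63], [-2.82, 2.82]. Speed limits (rad/s): [2.79, 2.79, 3.14, 3.14, 3.14, 3.14].

INTERFACE

Orientations are given as a 3x3 rotation matrix whose columns are the frame's x, y, z axes.
In Python, from plant import ctrl, sensors, optics gives the robot as it stands. Calls block until the motion is done:
- ctrl.move_ptp(position, orientation): joint-space move of the TCP to a pose.
- ctrl.move_l(position, rot=None, vel=150, threshold=None): straight line of the TCP; rot=None keeps the orientation; vel is the mean speed in mm/s. With threshold (N) it stops when the force on the tool has changed by that much, and returns True; else False.
- ctrl.set_joints(angles): joint-space move.
- ctrl.gripper_to(opening, force=None): finger opening in mm; force is the grip in N (None keeps the last); returns when the fingers have stopped.
- ctrl.hold(seconds).
- ctrl.solve_ik(position, orientation): joint angles nearest the present ones, or None.
- sensors.read_state(): the state.
- optics.grab_frame(name): name is "scene" or "side" or "wrist"; returns (picture, depth): 480x640x3 uint8, red, green, blue; 480x640 float32, mm along the optical axis (not along the pixel's ray), 0 where there is no reading.
- optics.camera_params(name): a dict with "mtx" (3x3 intrinsics, pixels), "R" (3x3) and "t" (3): a world point X has camera coordinates R X + t; the wrist camera has in their place "T_tool_cam" (4x4, takes a point from camera to tool coordinates, whose origin is the TCP and whose axes are the flange's). Camera axes: x right, y down, z forward; pixel columns grow to the right and rows downward; lengths in mm; the calibration is good to about 2 mm. A picture is of the moment at which its call begins: read the wrist's pose just before it. camera_params takes no time and is no camera call.
A pose or a line that the arm cannot do raises ctrl.MotionError and nothing moves.
- ctrl.finish_job(): hands the job in; it is judged then, once.
The state is a dict: "t": time; "q": joint angles; "qvel": joint speeds; "tau": joint torques, N m; "eef_pos": TCP position; "eef_rot": TCP orientation; "force": force on the tool from outside, world axes, zero at the start; "wrist_torque": the same for the moment, N m; "grip_width": finger opening in mm; "grasp_force": force on a finger pad.
Only numpy, scipy, OpenCV 4.12 (cv2) and the standard library are available. Lean on these libraries where they do the work, as an engineer would, in place of code of your own. Each camera call takes 0.05 s, during which the arm holds its last target. There are 200 camera calls.

TASK

Pick up the blue parts tray by its black handle and stack it on the grey lower tray so that all four corner feet drop fully into the corner sockets and it sits level and flush. Feel for the sockets gently rather than forcing it: keep the push of tray on tray below about 50 N, keep the tray upright with the lockring tool still inside, and do not disturb the inner-tube box and the grease tub. Once it is home, let go and slide the red-knobbed latch all the way in over the tray's front tab.

Things in the scene. Friction and masses are not known exactly. Their poses are not given: they have to be found in the camera images.
- tray: Blue stacking tray, open on top, 150 mm in its x, 210 mm in its y, rim 52 mm over its origin. Origin: centre of the plane under its four feet (on the bench while it stands there), z up. Underside at z = 12 mm. The handle stands on two posts at x = +-50 mm; a low divider runs under it along x. 0.3 to 0.6 kg.
- handle (a point): Middle of the tray's black handle bar, 113 mm above the tray's origin. The bar runs along the tray's x, is 114 mm long (86 mm free between the posts), 14 mm wide in y and 20 mm high (z = 103 to 123 mm); grip it across y.
- tray_foot (a point): Underside centre of one of the tray's four black corner feet, which stand at x = +-60, y = +-90 mm of the tray's origin: 14 mm square, 12 mm long, the last 2 mm narrowed to 11 mm square. 
- tray_tab (a point): Outer end of the blue tab (keeper) that sticks out 25 mm from the tray's front (-x) wall; 50 mm wide, z = 12 to 20 mm of the tray.
- dock: Dark steel base frame fixed on the bench, 180 x 240 mm, a plate with low rails; origin at the centre of its underside, z up. The grey lower tray (150 x 210 mm, top 53 mm above this origin) stands in it with play. Stacked right, the blue tray's x and y point as the dock's; tab and latch both on the -x side. Tray fully home: its origin is 41 mm over the dock's.
- dock_top (a point): Point on the dock's axis at the lower tray's top, 53 mm up. NOT the lower tray's true centre: that lies up to 8 mm off in the dock's x and up to 8 mm in its y (fixed per run, unreported, never turned; pushes under 30 N do not shift it). Sockets 17 mm square, deeper than the feet are long, in 30 mm square flat-topped black corner blocks at x = +-60, y = +-90 mm from the true centre.
- latch (a joint): Steel latch tongue on the bracket at the dock's front (-x): 0 m open (to the robot), 0.028 m fully closed, sliding along the dock's +x. Friction 2 N; stays where left; may start 3 mm in. Passes over the tray's tab with 2.5 mm to spare when the tray is home, is blocked by the tab when not.
- latch_knob (a point): Point in the latch's red knob (18 mm in x, 14 mm in y, 28 mm high), 6 mm below its top, 86 mm over the bench; grip it across y or push it from the robot's side. Moves with the latch, which is fixed to the dock, not to the lower tray.
- lockring_tool: Small light-grey lockring tool (toothed base with a round boss), 35 mm across, 30 mm high, standing loose in the +y half of the blue tray; origin at the centre of its underside.
- tube_box: White cardboard box with a blue band, 60 x 85 x 50 mm, standing on the black rubber mat (4 mm); origin at the centre of its underside. Leave it alone.
- grease_tub: Yellow tub with black lid, 82 mm, 68 mm high, standing on the bench; origin at the centre of its underside. Leave it alone.

How it is judged (in metres and radians):
On the way, in this order (a step that is already met when the one before it is completed fails the run):
1. the tray is lifted clear of the bench (height (world z) of tray above 0.06 m), for 0.2 s.
2. the tray is fully home on the lower tray, level and in line, with the latch still open (z of tray in the frame of dock below 0.0435 m and horizontal distance between tray and dock below 0.016 m and angle between the x axis of tray and the x axis of dock, either way round below 0.04 rad and angle between tray's own z axis and vertical below 0.03 rad and value of joint latch below 0.012 m), for 0.3 s.
3. the latch is slid fully in over the tray's tab (value of joint latch above 0.023 m), for 0.2 s.
At the end, for the whole second after the job is handed in: The blue tray rests at most 2.5 mm above fully home on the lower tray (origin 41 mm over the dock's), tilted less than 0.03 rad, within 0.04 rad of the dock's direction and 16 mm of its centre, at rest, with the lockring tool in it and the latch at least 23 mm in (z of tray in the frame of dock between 0.036 and 0.0435 m and horizontal distance between tray and dock below 0.016 m and angle between the x axis of tray and the x axis of dock, either way round below 0.04 rad and angle between tray's own z axis and vertical below 0.03 rad and value of joint latch above 0.023 m and linear speed of tray below 0.02 m/s and horizontal distance between lockring_tool and tray below 0.13 m and z of lockring_tool in the frame of tray between 0.005 and 0.05 m); the robot touches nothing.
It fails at once if the tray is pushed onto the dock or the lower tray with more than 60 N (contact force between tray and dock above 60 N).
It fails at once if the tray is tipped by more than 0.35 rad (angle between tray's own z axis and vertical above 0.35 rad).
It fails at once if the inner-tube box is moved more than 20 mm (distance of tube_box from where it was at the start of the episode above 0.02 m).
It fails at once if the grease tub is moved more than 20 mm (distance of grease_tub from where it was at the start of the episode above 0.02 m).
It also fails if it takes over 72 s, if anything falls off the work surface, if the arm or the gripper's body presses on something with over 40 N, if the wrist force passes 120 N, or if a joint passes its speed limit or range.

## Working session

There is one attempt and no reset: what is moved stays moved. The work goes in short steps, each a Python script; the robot and the scene stay as the last script left them, time stands still between calls to the robot, and variables do not carry over. Pictures are saved under pics/ and viewed, at most 10 in all, crops included, and the job is handed in when it is done.

```bash
mkdir -p pics; ls; python3 - <<'E'
from plant import ctrl,sensors,optics
import cv2,numpy as np
for n in("scene","side"):
    p,d=optics.grab_frame(n); cv2.imwrite(f"pics/{n}0.png",p[:,:,::-1]); np.save(f"{n}0.npy",d); np.save(f"{n}0p.npy",p)
    c=optics.camera_params(n); print(n,c["mtx"].tolist(),(-c["R"].T@c["t"]).round(),c["R"].round(2).tolist())
print(sensors.read_state(),ctrl.tcp_to_tips,optics.camera_params("wrist"))
E
```

```text
pics
scene [[567.1799252182191, 0.0, 312.92157702007387], [0.0, 567.1799252182191, 236.43024014173673], [0.0, 0.0, 1.0]] [-172. -335. 1027.] [[0.5, -0.86, 0.01], [-0.67, -0.4, -0.63], [0.55, 0.31, -0.78]]
side [[611.7659510425898, 0.0, 312.44299859989496], [0.0, 611.7659510425898, 245.96648789686802], [0.0, 0.0, 1.0]] [  24. 1353.  994.] [[-0.94, -0.35, 0.02], [-0.21, 0.5, -0.84], [0.29, -0.79, -0.54]]
{'t': 0.1, 'q': array([ 1.07551003e+00,  2.07367345e-01,  1.54282094e+00, -1.08790985e-05,
        1.39349277e+00, -1.50506004e-01]), 'qvel': array([-0.00120777, -0.00137313, -0.00385036, -0.00045796, -0.0002669 ,
        0.0010831 ]), 'tau': array([-1.73877806e-04, -3.84089613e+01, -2.92547786e+01, -3.17745180e-04,
        4.81703435e-03,  3.85044700e-05]), 'eef_pos': array([194.05658088, 540.59139294, 255.21865527]), 'eef_rot': array([[-9.41150238e-01,  3.37987076e-01, -9.83162918e-04],
       [ 3.37988371e-01,  9.41148483e-01, -1.84253669e-03],
       [ 3.02548701e-04, -2.06640147e-03, -9.99997819e-01]]), 'force': array([ 0.74725368, -0.24794041,  0.80733564]), 'wrist_torque': array([ 0.04036724, -0.02106063, -0.01158086]), 'grasp_force': 0.0, 'grip_width': 85.24915042625693} 25.0 {'mtx': array([[355.35191855,   0.        , 319.81324343],
       [  0.        , 355.35191855, 236.21704899],
       [  0.        ,   0.        ,   1.        ]]), 'T_tool_cam': array([[ 4.06148702e-04, -9.57442525e-01, -2.88623712e-01,
         7.33538625e+01],
       [ 9.99999874e-01,  4.74263680e-04, -1.66069392e-04,
        -1.90757783e+00],
       [ 2.95885641e-04, -2.88623608e-01,  9.57442596e-01,
        -1.17351249e+02],
       [ 0.00000000e+00,  0.00000000e+00,  0.00000000e+00,
         1.00000000e+00]])}
```

View pics/scene0.png

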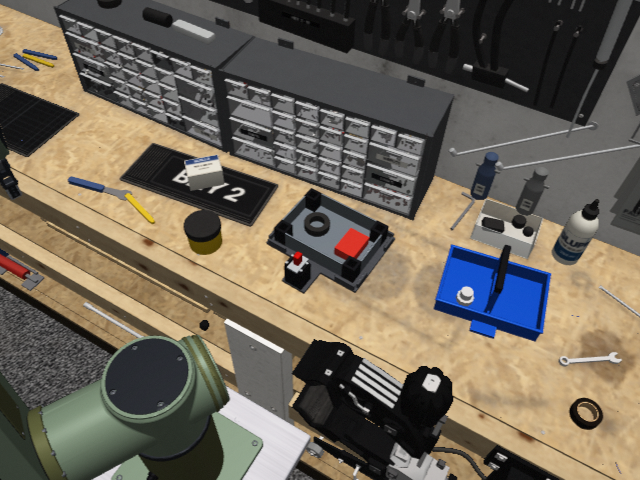

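View pics/side0.png

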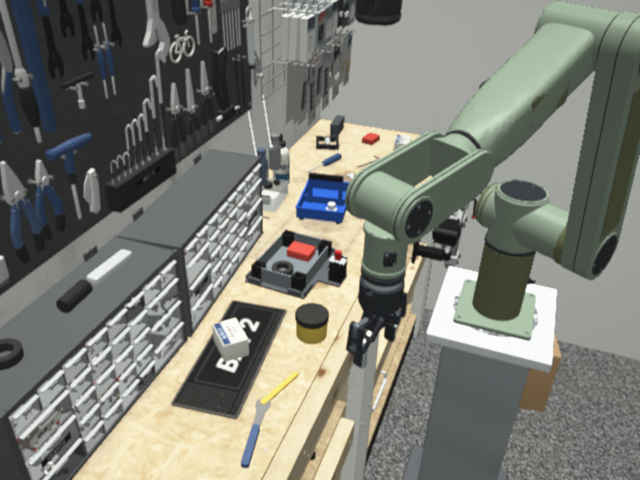

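The scene view shows the blue tray at (495,285) with its tab at (483,330), the lower tray at (330,240), the red knob at (297,258), the tub at (203,230) and the box at (204,172). The side view shows the same layout. Next I turn these into coordinates.

```bash
cat > h.py <<'E'
import numpy as np,cv2
from plant import ctrl,sensors,optics
def cloud(d,K,R,t):
    v,u=np.mgrid[:480,:640]; P=np.stack([(u-K[0,2])/K[0,0]*d,(v-K[1,2])/K[1,1]*d,d],-1)
    W=(P-t)@R; W[d<=0]=np.nan; return W
def fixed(n):
    c=optics.camera_params(n); p,d=optics.grab_frame(n); return p,cloud(d,c["mtx"],c["R"],c["t"])
def wrist():
    s=sensors.read_state(); c=optics.camera_params("wrist"); p,d=optics.grab_frame("wrist")
    T=c["T_tool_cam"]; R=s["eef_rot"]@T[:3,:3]; o=s["eef_rot"]@T[:3,3]+s["eef_pos"]
    return p,cloud(d,c["mtx"],R.T,-R.T@o)
def down(yaw):  # tool x axis at yaw, z down; y = closing
    c,s=np.cos(yaw),np.sin(yaw); return np.array([[c,s,0],[s,-c,0],[0,0,-1.]])
def masks(p):
    h=cv2.cvtColor(p,cv2.COLOR_RGB2HSV); H,S,V=[h[...,i].astype(int) for i in range(3)]
    return dict(blue=(H>105)&(H<130)&(S>150)&(V>60),red=((H<8)|(H>172))&(S>180)&(V>80),dark=(V<45),grey=(S<70)&(V>40)&(V<150))
E
python3 - <<'E'
from h import *
p,W=fixed("scene"); m=masks(p)
b=m["blue"]&(W[...,2]>30)&(W[...,2]<60)
b[:, :400]=0
P=W[b]; print(len(P),cv2.minAreaRect(P[:,:2].astype(np.float32)))
for u,v in [(483,332),(504,252),(497,290),(466,295),(313,195),(390,238),(351,262),(275,237),(330,215),(203,220),(204,160),(297,256),(293,262)]: print(u,v,W[v,u].round())
r=m["red"]&(np.arange(640)<315); P=W[r&(W[...,2]>50)]; print(len(P),np.nanmean(P,0),np.nanmax(P,0),np.nanmin(P,0))
q=np.isfinite(W[...,2])&(W[...,2]>48)&(W[...,2]<60); q[:,:265]=0;q[:,400:]=0;q[:185]=0;q[290:]=0
print(cv2.minAreaRect(W[q][:,:2].astype(np.float32)))
E
```

```text
2092 ((594.348388671875, -339.58306884765625), (159.5474395751953, 213.52586364746094), 9.398423194885254)
483 332 [ 500. -357.   20.]
504 252 [ 629. -329.  122.]
497 290 [ 540. -347.  113.]
466 295 [ 548. -297.   46.]
313 195 [634. 118.  40.]
390 238 [622. -91.  23.]
351 262 [506. -51.  39.]
275 237 [490. 134.  24.]
330 215 [621.  64.  12.]
203 220 [421. 278.  66.]
204 160 [587. 403.  53.]
297 256 [422.  34.  98.]
293 262 [417.  41.  78.]
46 [424.85405348  34.85253588  96.21308887] [433.41450754  41.92121312 102.23302311] [416.59427662  28.64877936  76.85529249]
((567.9042358398438, 29.050201416015625), (213.423095703125, 327.8385925292969), 87.4469985961914)
```

```bash
python3 - <<'E'
from h import *
ctrl.move_ptp([530,30,330],down(0.0)); print(sensors.read_state()["t"],sensors.read_state()["q"].round(2))
p,W=wrist(); cv2.imwrite("pics/w1.png",p[:,:,::-1]); np.savez("w1.npz",p=p,W=W)
ctrl.move_ptp([550,-340,330],down(0.17)); ctrl.hold(.2);print(sensors.read_state()["t"],sensors.read_state()["q"].round(2))
p,W=wrist(); cv2.imwrite("pics/w2.png",p[:,:,::-1]); np.savez("w2.npz",p=p,W=W)
E
```

```text
2.35 [-0.11  0.06  1.55  0.    1.53  1.46]
3.9833 [-0.69  0.31  1.26  0.    1.57  0.71]
```

View pics/w1.png

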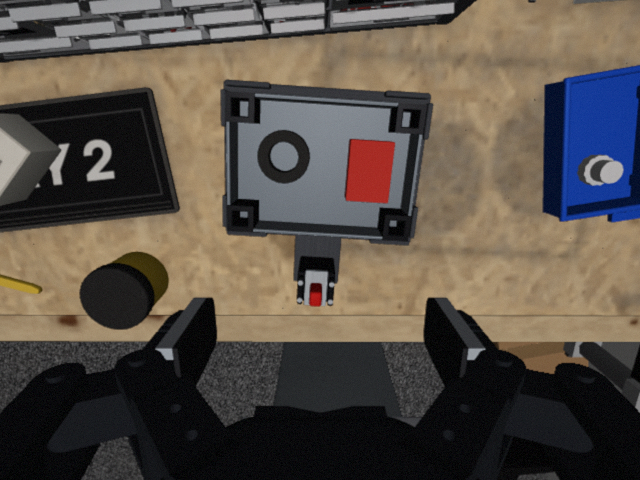

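View pics/w2.png

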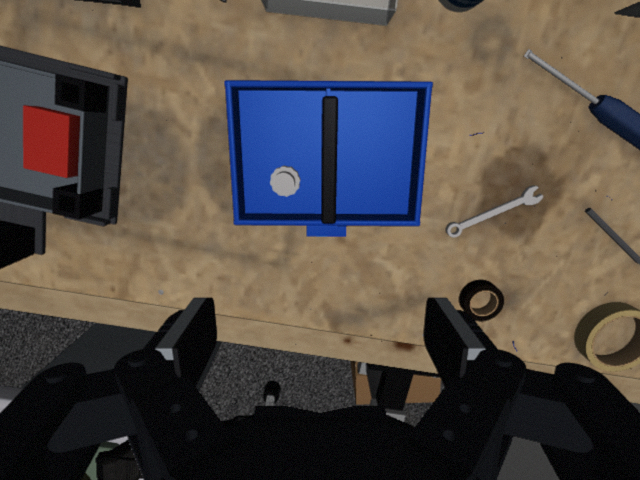

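Wrist view 1 shows the lower tray with its sockets at about (243,107), (409,118), (393,223) and (243,214), and the knob at (316,293). Wrist view 2 shows the blue tray's rim corners at (228,82), (432,82), (420,225) and (236,225), and the handle running from (330,97) to (330,222). Next I rectify both for precise measurement.

```bash
cat >> h.py <<'E'
def rectify(p,W,z,x0,x1,y0,y1,s):
    # top-down picture of plane z: col=(y1-y)*s,row=(x1-x)*s ; camera from fit of cloud
    ok=np.isfinite(W[...,2]); ok[280:]=0; v,u=np.nonzero(ok); i=np.random.default_rng(0).choice(len(u),800)
    X=W[v[i],u[i]].astype(np.float64); uv=np.c_[u[i],v[i]].astype(np.float64)
    K=optics.camera_params("wrist")["mtx"]
    _,r,t,_=cv2.solvePnPRansac(X,uv,K,None)
    c=np.array([[x1,y1,z],[x1,y0,z],[x0,y0,z],[x0,y1,z]],float)
    q=cv2.projectPoints(c,r,t,K,None)[0][:,0].astype(np.float32)
    w,h=int((y1-y0)*s),int((x1-x0)*s)
    H=cv2.getPerspectiveTransform(q,np.float32([[0,0],[w,0],[w,h],[0,h]]))
    return cv2.warpPerspective(p,H,(w,h),flags=cv2.INTER_CUBIC)
E
python3 - <<'E'
from h import *
a=np.load("w1.npz");p,W=a["p"],a["W"]
R=rectify(p,W,53,390,690,-110,170,2.6/1.3)  # 2 px/mm
R=cv2.convertScaleAbs(R,alpha=2,beta=10); cv2.imwrite("pics/r1.png",R[:,:,::-1]); print(R.shape)
for n,z0,z1 in(("rail",8,30),("top",46,60)):
    q=(W[...,2]>z0)&(W[...,2]<z1)&(W[...,0]>470)&(W[...,0]<690)&(W[...,1]>-110)&(W[...,1]<160); print(n,q.sum(),cv2.minAreaRect(W[q][:,:2].astype(np.float32)))
r=masks(p)["red"]&(np.arange(480)[:,None]>260); print("knob",W[r].mean(0),W[r].max(0),W[r].min(0))
for u,v in[(140,160),(320,75),(243,190),(230,107),(480,200)]: print(W[v,u].round(1))
a=np.load("w2.npz");p,W=a["p"],a["W"]; b=masks(p)["blue"]
q=b&(W[...,2]>46)&(W[...,2]<58); print("rim",q.sum(),np.median(W[q][:,2]),cv2.minAreaRect(W[q][:,:2].astype(np.float32)))
x=(W[...,2]>110)&(W[...,2]<135)&(W[...,0]>480); P=W[x]; print("bar",len(P),np.median(P[:,2]),cv2.minAreaRect(P[:,:2].astype(np.float32)))
q=b&(W[...,2]>14)&(W[...,2]<26)&(np.arange(480)[:,None]>226); print("tab",cv2.minAreaRect(W[q][:,:2].astype(np.float32)))
print(W[182,285],W[250,250],W[190,400])
E
```

```text
(600, 560, 3)
rail 18268 ((558.6692504882812, 26.02050018310547), (240.26699829101562, 180.14874267578125), 86.52050018310547)
top 4565 ((585.3660888671875, 43.162139892578125), (245.51895141601562, 200.6177978515625), 86.38655853271484)
knob [nan nan nan] [nan nan nan] [nan nan nan]
[566.2 248.4   5.3]
[6.625e+02 2.890e+01 3.000e-01]
[530.6 123.7  11. ]
[624.7 122.9  52.8]
[ 516.3 -175.9   -0.9]
rim 3950 51.596035748680514 ((595.0352783203125, -341.31634521484375), (154.2430419921875, 213.85926818847656), 9.63694953918457)
bar 1974 122.50844838618262 ((595.2915649414062, -340.8523864746094), (112.68620300292969, 14.03024959564209), 9.503311157226562)
tab ((503.5946350097656, -356.6837158203125), (11.44965648651123, 47.81782150268555), 9.834918975830078)
[ 559.39636189 -299.17595492   45.93825944] [ 455.09024698 -263.1237538     1.15001566] [ 569.09465602 -436.81174705   15.89667378]
```

View pics/r1.png

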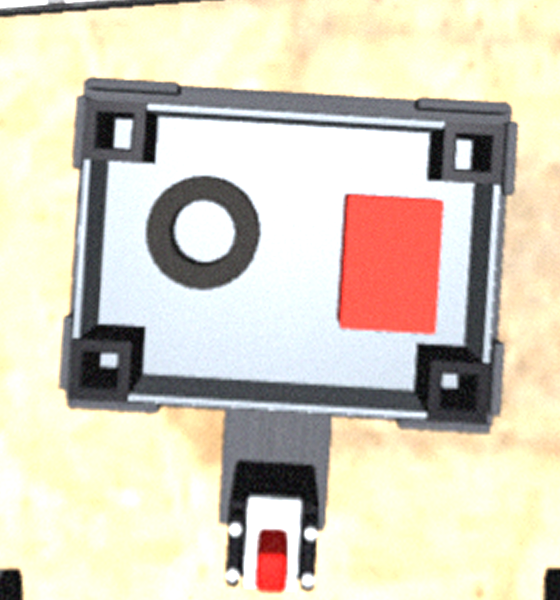

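Rectified at 2 px/mm, the lower tray's block and socket centres are at about (120,130), (471,150), (104,366) and (455,388), and the knob is at (272,560). The dock is at (558.7, 26.0) with yaw -3.5°, and the blue tray is at (595.2, -341.1) with yaw +9.55°.

```bash
python3 - <<'E'
from h import *
a=np.load("w1.npz");p,W=a["p"],a["W"]
yaw=np.radians(-3.48); C=np.array([558.67,26.02]); Rz=np.array([[np.cos(yaw),-np.sin(yaw)],[np.sin(yaw),np.cos(yaw)]])
D=(W[...,:2]-C)@Rz
q=(np.abs(D[...,0])<88)&(np.abs(D[...,1])<120)&(W[...,2]>30)&np.isfinite(W[...,2])
z=W[...,2][q]; d=D[q]; print(np.histogram(z,np.arange(30,62,2)))
best=[]
top=(z>50)&(z<56)
for ox in np.arange(-10,10.1,.5):
  for oy in np.arange(-10,10.1,.5):
    r=np.abs(np.abs(d-[ox,oy])-[60,90]).max(1); inb=(r<15)&(r>8.5)
    best.append(((inb&top).sum()-(inb&~top).sum()-(top&~inb).sum(),ox,oy))
best.sort(reverse=True); print(best[:6])
for sx in(-1,1):
  for sy in(-1,1):
    k=top&(d[:,0]*sx>35)&(d[:,1]*sy>65); print(sx,sy,k.sum(),np.percentile(d[k],[2,98],0).round(1).tolist(),np.median(z[k]))
K=(D[...,0]<-95)&(D[...,0]>-160)&(np.abs(D[...,1])<50)
R=masks(p)["red"]&K; print("knob",R.sum(),np.nanpercentile(D[R],[0,50,100],0).round(1).tolist(),np.nanpercentile(W[R][:,2],[0,50,100]))
for x in(-150,-140,-130,-120,-110,-100):
    k=K&(np.abs(D[...,0]-x)<5)&(W[...,2]>20); print(x,k.sum(),np.percentile(D[k][:,1],[2,98]).round() if k.sum() else'',np.nanmax(W[k][:,2]) if k.sum() else '')
E
```

```text
(array([ 821, 1060,  400, 2207,  797,  215,  258,  230,  246,  268,  806,
       2865,  251,    0,    0]), array([30, 32, 34, 36, 38, 40, 42, 44, 46, 48, 50, 52, 54, 56, 58, 60]))
[(np.int64(-263), np.float64(0.0), np.float64(1.5)), (np.int64(-264), np.float64(0.5), np.float64(1.5)), (np.int64(-313), np.float64(0.5), np.float64(1.0)), (np.int64(-313), np.float64(0.0), np.float64(1.0)), (np.int64(-410), np.float64(-0.5), np.float64(1.5)), (np.int64(-429), np.float64(0.0), np.float64(0.5))]
-1 -1 542 [[-74.4, -103.3], [-37.5, -68.4]] 52.7960073161657
-1 1 547 [[-74.1, 67.9], [-38.8, 105.4]] 52.766159140324696
1 -1 675 [[38.3, -103.3], [75.0, -68.3]] 52.74107011464339
1 1 698 [[38.8, 68.7], [75.1, 105.9]] 52.75281930792927
knob 150 [[-140.7, -6.0], [-132.4, -0.2], [-125.0, 5.6]] [94.05171907 97.21349537 99.20423386]
-150 158 [-20.  20.] 73.97467479614787
-140 250 [-20.  21.] 99.06527841694358
-130 392 [-20.  21.] 99.20423386451046
-120 763 [-21.  21.] 96.39963991062524
-110 89 [-12.  13.] 70.76211588312353
-100 0
```

```bash
cat >> h.py <<'E'
TRAY=np.array([595.2,-341.1]);TY=np.radians(9.57)
DY=np.radians(-3.48);RD=np.array([[np.cos(DY),-np.sin(DY)],[np.sin(DY),np.cos(DY)]]);DC=np.array([558.67,26.02]);LT=DC+RD@[.3,1.3]
def st(m=""):
    s=sensors.read_state(); print(m,round(s["t"],2),s["eef_pos"].round(2),"F",s["force"].round(1),"M",s["wrist_torque"].round(2),"w",round(s["grip_width"],1),round(s["grasp_force"]),"yaw",round(np.degrees(np.arctan2(s["eef_rot"][1,0],s["eef_rot"][0,0])),2)); return s
E
python3 - <<'E'
from h import *
R=down(TY)
ctrl.move_ptp([*TRAY,200],R); st("above")
ctrl.move_l([*TRAY,120],R,vel=80); st("down")
ctrl.gripper_to(10,force=60); ctrl.hold(.2); st("grip")
ctrl.move_l([*TRAY,128],R,vel=30); st("lift8")
ctrl.move_l([*TRAY,232],R,vel=90); ctrl.hold(.3); st("lifted")
p,W=wrist(); cv2.imwrite("pics/w3.png",p[:,:,::-1]); np.savez("w3.npz",p=p,W=W)
b=masks(p)["blue"]; z=W[...,2][b]; print(np.nanpercentile(z,[1,50,90,99]))
q=b&(W[...,2]>np.nanpercentile(z,99)-7); P=W[q]; print(len(P),cv2.minAreaRect(P[:,:2].astype(np.float32)),np.linalg.lstsq(np.c_[P[:,:2]-P[:,:2].mean(0),np.ones(len(P))],P[:,2],rcond=None)[0])
E
```

```text
above 4.64 [ 595.53 -341.26  200.74] F [0.5 0.5 0.9] M [-0.02 -0.01 -0.01] w 85.1 0 yaw 9.59
down 5.79 [ 595.74 -341.46  120.88] F [0.5 0.2 0.3] M [ 0.02 -0.   -0.02] w 85.5 0 yaw 9.57
grip 6.64 [ 595.32 -340.77  120.27] F [-0.4  2.4  3.2] M [ 0.4   0.07 -0.03] w 13.1 60 yaw 9.58
lift8 7.06 [ 594.65 -341.02  127.  ] F [-0.5 -0.1 -5.5] M [-0.03 -0.02 -0.05] w 13.0 58 yaw 9.56
lifted 8.67 [ 595.09 -341.03  231.6 ] F [-0.2 -0.5 -6.4] M [-0.07  0.01 -0.05] w 12.9 58 yaw 9.57
[125.66055252 127.48432054 162.662724   164.31925048]
13461 ((599.9571533203125, -342.1795654296875), (145.2058868408203, 215.19119262695312), 9.533044815063477) [1.13781529e-03 2.38993487e-04 1.64501112e+02]
```

View pics/w3.png

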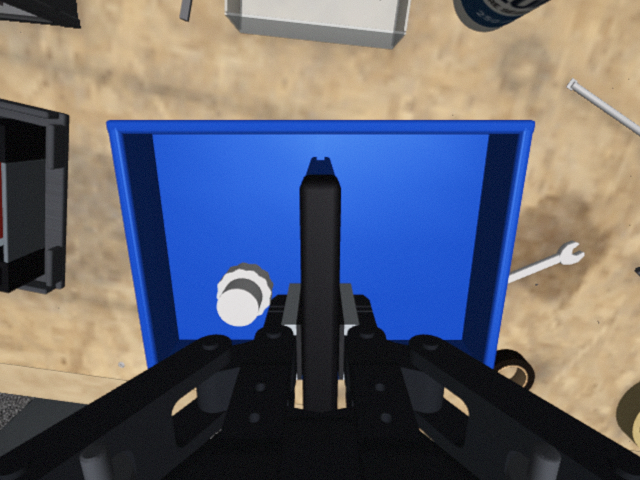

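The tray is held level at (320,250) in the picture, with the lockring tool standing at (243,295). Next I carry it over the dock and lower it with a force guard.

```bash
python3 - <<'E'
from h import *
R=down(DY)
ctrl.move_l([*LT,235],R,vel=130); ctrl.hold(.3); s=st("over")
e=LT-s["eef_pos"][:2]; print("err",e)
ctrl.move_l([*(LT+e),182],R,vel=70); ctrl.hold(.3); s=st("hover")
f0=s["force"]
hit=ctrl.move_l([*(LT+e),162.5],R,vel=12,threshold=8); s=st(f"hit={hit}"); print(s["force"]-f0, (s["eef_pos"][:2]-LT)@RD)
E
```

```text
over 12.02 [559.07  27.2  235.01] F [ 0.5  1.2 -6.1] M [-0.01 -0.05  0.03] w 13.0 58 yaw -3.49
err [-0.02083234  0.09451513]
hover 13.22 [559.28  27.38 182.47] F [-0.2 -0.2 -5.7] M [-0.06 -0.01  0.02] w 13.2 58 yaw -3.48
hit=False 15.0 [559.02  27.45 162.49] F [ 0.4  0.2 -6.1] M [0.2  0.04 0.02] w 12.8 58 yaw -3.48
[ 0.52454774  0.41523925 -0.45130072] [-0.03992505  0.14480023]
```

All four feet went in at the first try. I seat it, release, back off and check.

```bash
python3 - <<'E'
from h import *
R=down(DY); s=st(); xy=s["eef_pos"][:2]; xy=LT
hit=ctrl.move_l([*xy,159.5],R,vel=8,threshold=8); st(f"seat {hit}")
ctrl.gripper_to(40); ctrl.hold(.2); st("open")
ctrl.move_l([*xy,215],R,vel=80); ctrl.gripper_to(85)
v=LT+RD@[-60,0]
ctrl.move_l([*v,345],R,vel=200); ctrl.hold(.2); st("up")
p,W=wrist(); cv2.imwrite("pics/w4.png",p[:,:,::-1]); b=masks(p)["blue"]
q=b&(W[...,2]>86)&(W[...,2]<100)&(np.abs(W[...,1]-26)<120); P=W[q]; c=P[:,:2].mean(0)
print(np.median(P[:,2]),np.linalg.lstsq(np.c_[P[:,:2]-c,np.ones(len(P))],P[:,2],rcond=None)[0]); rr=cv2.minAreaRect(P[:,:2].astype(np.float32)); print(rr,(np.array(rr[0])-DC)@RD)
D=(W[...,:2]-DC)@RD; m=masks(p)["red"]&(D[...,0]<-80)&(D[...,0]>-165)&(abs(D[...,1])<40)
print("knob",m.sum(),np.nanpercentile(D[m],[2,50,98],0).round(1).tolist(),np.nanpercentile(W[m][:,2],[2,50,98]))
E
```

```text
15.0 [559.02  27.45 162.49] F [ 0.4  0.2 -6.1] M [0.2  0.04 0.02] w 12.8 58 yaw -3.48
seat True 15.34 [559.41  27.46 161.19] F [-0.6 -0.1  7.1] M [ 0.    0.18 -0.02] w 13.0 60 yaw -3.48
open 15.92 [556.98  27.96 157.98] F [-0.7 -0.1 -0.9] M [ 0.    0.03 -0.03] w 39.8 0 yaw -3.48
up 18.36 [498.79  30.95 343.23] F [-0.2 -0.4 -0.6] M [-0.   -0.02 -0.02] w 84.9 0 yaw -3.48
92.48870017748473 [ 1.29199628e-03 -2.25285801e-03  9.23521242e+01]
((559.2142333984375, 25.404136657714844), (214.33949279785156, 155.26312255859375), 86.50184631347656) [ 0.58061284 -0.58169269]
knob 157 [[-139.7, -6.4], [-131.8, 0.2], [-125.1, 5.7]] [94.72058903 97.03175249 98.44500324]
```

View pics/w4.png

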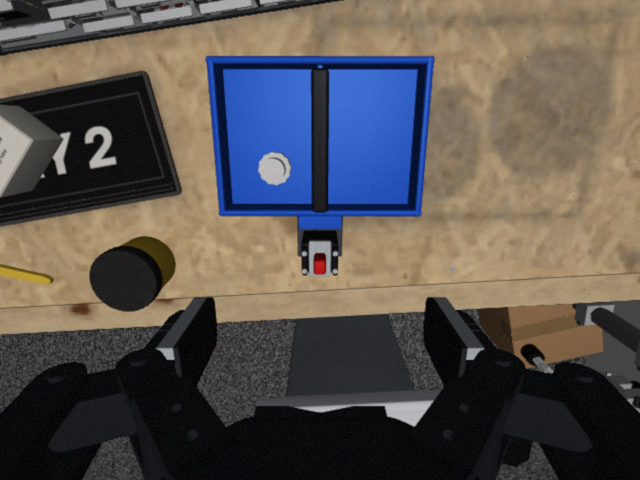

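The tray is home: rim at 92.5 mm, level and in line. The lockring tool is inside at (274,168), and the knob at (320,262) is still open. Now the latch.

```bash
python3 - <<'E'
from h import *
R=down(DY); w=lambda x,z:[*(DC+RD@[x,0]),z]
ctrl.gripper_to(0)
ctrl.move_ptp(w(-172,180),R); ctrl.move_l(w(-172,110),R,vel=80); st("low")
hit=ctrl.move_l(w(-116,110),R,vel=25,threshold=12); s=st(f"push {hit}"); print((s["eef_pos"][:2]-DC)@RD)
x=((s["eef_pos"][:2]-DC)@RD)[0]
ctrl.move_l(w(x-30,110),R,vel=80); ctrl.move_l(w(x-40,345),R,vel=200); ctrl.gripper_to(85); ctrl.hold(.2); st("up")
p,W=wrist(); cv2.imwrite("pics/w5.png",p[:,:,::-1])
D=(W[...,:2]-DC)@RD; m=masks(p)["red"]&(D[...,0]<-80)&(D[...,0]>-165)&(abs(D[...,1])<40)
print("knob",m.sum(),np.nanpercentile(D[m],[2,50,98],0).round(1).tolist())
q=masks(p)["blue"]&(W[...,2]>86)&(W[...,2]<100); P=W[q]; print(np.median(P[:,2]),cv2.minAreaRect(P[:,:2].astype(np.float32)))
E
```

```text
low 21.02 [387.6   36.39 110.49] F [0.7 0.2 0.9] M [-0.04  0.03  0.04] w -0.2 0 yaw -3.48
push True 22.69 [431.45  33.82 109.08] F [ 0.3  0.7 -0.3] M [-0.01 -0.02 -0.04] w -0.2 0 yaw -3.47
[-1.27455522e+02  6.27727320e-02]
up 25.51 [391.53  36.2  345.03] F [ 0.1 -0.2  1.1] M [ 0.   -0.   -0.04] w 85.1 0 yaw -3.48
knob 211 [[-115.4, -6.1], [-107.6, -0.2], [-100.0, 5.8]]
92.46753293002338 ((529.6412353515625, 27.23395538330078), (213.72569274902344, 95.07933044433594), 86.43803405761719)
```

View pics/w5.png

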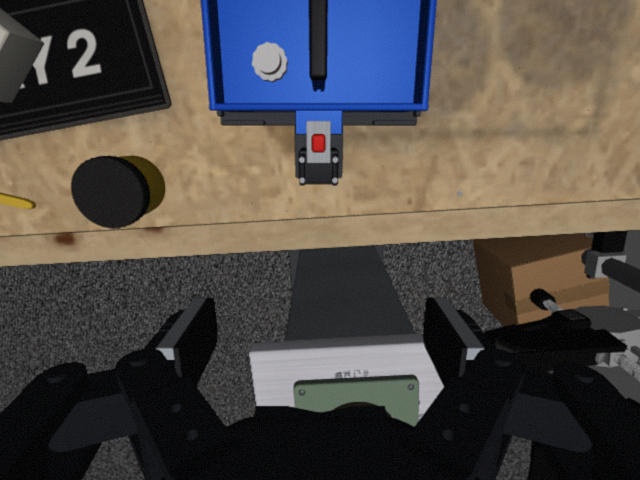

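The knob has moved about 24.5 mm, to (318,143), over the tab. That could be the end stop, so I give it one firmer push to confirm.

```bash
python3 - <<'E'
from h import *
R=down(DY); w=lambda x,z:[*(DC+RD@[x,0]),z]
ctrl.gripper_to(0)
ctrl.move_ptp(w(-160,180),R); ctrl.move_l(w(-150,110),R,vel=80)
hit=ctrl.move_l(w(-115,110),R,vel=15,threshold=20); s=st(f"push {hit}"); x=((s["eef_pos"][:2]-DC)@RD)[0]; print(x)
ctrl.move_l(w(x-30,110),R,vel=80); ctrl.move_l(w(x-40,345),R,vel=200); ctrl.hold(.2)
p,W=wrist()
D=(W[...,:2]-DC)@RD; m=masks(p)["red"]&(D[...,0]<-80)&(D[...,0]>-165)&(abs(D[...,1])<40)
print("knob",m.sum(),np.nanpercentile(D[m],[2,50,98],0).round(1).tolist()); st()
E
```

```text
push True 29.82 [431.63  34.01 107.95] F [-0.   0.2 -0.7] M [-0.01 -0.01  0.  ] w -0.0 0 yaw -3.43
-127.29508072488191
knob 211 [[-115.2, -6.1], [-107.5, -0.2], [-99.9, 5.8]]
 31.91 [391.35  36.22 344.16] F [ 0.  -0.7  0.1] M [-0.04 -0.    0.06] w -0.1 0 yaw -3.48
```

The firmer push stopped at the same place, so the latch is at its end stop. I hand the job in.

```bash
python3 -c "
from plant import ctrl
print(ctrl.finish_job())"
```

```text
the job is handed in; nothing more can be done
None
```

The blue tray is stacked fully home and level on the lower tray, with the lockring tool inside and the latch pushed to its end stop; I handed the job in at about 32 s, and no verdict was shown.

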